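# Tare the scale under the empty bowl

### The arm

A 6-joint arm with a two-finger parallel gripper is mounted at the origin on the work surface. World frame = base frame: x ahead of the robot, y to its left, z up, the work surface at z = 0. Lengths are in m, angles in rad, forces in N, time in s.
With the tool pointing down it reaches from about 0.325 to 0.775 m from the base axis. Payload 9.3 kg.
Tool frame: the origin (TCP) lies midway between the tips of the shut fingers; the grasp point (between the pads) lies 19 mm behind it; z points along the fingers, y is the direction in which the jaws open and shut (so a half turn about z gives the same grasp; the last joint's range is limited). The gripper opens to 85 mm and grips with 20 to 120 N. Pads are 22 mm wide; open, the fingers measure 114 mm over their backs; the gripper's body (76 mm by 85 mm) begins 54 mm behind the grasp point. The pads swing forward as they close: fully open they stand 13 mm farther back than shut.
Start: joints at [-1.282, 0.259, 0.021, 1.334, 0, 1.418], TCP at [0.235, -0.497, 0.231] pointing down, gripper open.
Joint ranges: [-3.04, 3.04], [-0.91, 1.82], [-1.04, 1.36], [-1.92, 1.95], [-1.52, 1.45], [-3.14, 3.14]. Speed limits (rad/s): [2.22, 2.22, 2.79, 3.14, 3.14, 3.14].

### API

Orientations are given as a unit quaternion [x, y, z, w].
In Python, from bench import get_state, optics, ctrl gives the robot as it stands. The module is installed in compiled form; this text tells all that it offers.
- The arm moves only by the tool move_arm, never from a script. Its argument "moves" is text: rows parted by semicolons, each of 7 numbers parted by spaces: the shift along the world's x, y, z in units of 30 mm (1.0 is 30 mm), then the turn, a rotation vector about the world's x, y, z in units of 5 degrees (1.0 is 5 degrees), then the closure, from 0 (fully open) to 1 (shut). In form: x y z rx ry rz jaw; .... A call has exactly 10 rows; each row shifts and turns the commanded pose from where the row before left it; what a row does not reach is not made up. A row lasts 1/8 s, in which the tool goes at most 62.5 mm and 10.7 degrees, less where a joint would pass 70% of its speed; a pose out of reach is approached as far as the arm can. A call is refused whole if a number of a shift passes 1 or a number of a turn 1, either way. A call with a gripper value outside its range is refused whole. The fingers move at their own pace and stop on an object; "newtons" is the grip in N (left out, the last holds). Time passes only in rows, so rows that do not move let the fingers close, or fill a call up. It gives the time, the measured TCP pose, the force and the opening at its end, in the units of the state.
- get_state(): the state, without advancing time (a new reading comes with each control period).
- optics.capture(name): name is "scene" or "top" or "wrist"; returns a dict with "image" (384x512x3 uint8, red, green, blue), "z_map" (384x512 float32, m along the optical axis (not along the pixel's ray), 0 where there is no reading), "fx", "fy", "cx", "cy" (pixels), "dist_coeffs" ([k1, k2, p1, p2, k3] as OpenCV has them; the pictures are not rectified), "R" (3x3) and "t" (3): a world point X has camera coordinates R X + t. Camera axes: x right, y down, z forward; pixel columns grow to the right and rows downward; lengths in m; the calibration is good to about 2 mm. A picture is of the moment at which its call begins.
- ctrl.finish_job(): hands the job in, once; it reports no verdict.
The state is a dict: "time": time; "joint_pos": joint angles; "dq": joint speeds; "tau": joint torques, N m; "tool_pos": TCP position; "tcp_rot": TCP orientation; "contact_force": force on the tool from outside, world axes, zero at the start; "moment": the same for the moment, N m; "grip_width": opening from 0.0 (shut) to 1.0 (fully open).
Only numpy, scipy, OpenCV 4.12 (cv2) and the standard library are available. Lean on these libraries where they do the work, as an engineer would, in place of code of your own. Each camera call takes 0.05 s, during which the arm holds its last target.

### The job

Two kitchen scales stand on the counter, one with an empty bowl on it and the other with a bowl of bread rolls that is still being weighed. Zero the one with the empty bowl: press its tare key, the wide key at the right-hand end of the panel as seen from the robot's side, lightly with the fingertips until it is fully down, then let it come up and withdraw. Press no other key on either scale, do not touch the bowls, the rolls or the weighing platforms, and pick up or move nothing.

Things in the scene. Friction and masses are not known exactly. Their poses are not given: they have to be found in the camera images.
- scale_left: White scale, +y (the robot's left) half, fixed; its twin is on the other half. 280 (x) x 210 (y); origin under its centre, x to its back, y to the operator's left. Panel faces the robot: rises 18 deg from x=-140 (27 high) to x=-48 (57 high); dark display above, row of three grey keys below (x=-114): tare y=-55, unit y=+35, power y=+75. Behind it the platform, 74 high.
- left_platform: Steel weighing platform of scale_left, 186 x 206 x 6; origin at the centre of its underside, 68 mm above the counter, 47 mm behind the scale's centre; its top is 74 mm above the counter.
- left_tare_top (a point): Top centre of scale_left's tare key: bar 44 wide (y) x 20, about 41 above the counter, right-hand end of the row seen from the robot. 6 proud of the panel, it goes 4 in along the panel's normal on a spring (1 N at first, 4 N fully down) and springs back. Site z = panel's outward normal, 18 deg off vertical towards the robot; its y along the key's length; moves with the key.
- left_tare (a joint): Travel of that tare key, m: 0 up, 0.004 fully down.
- left_unit (a joint): Travel of the small round unit key (18 mm diameter) of scale_left, in the same row at scale y=+35, m: 0 up, 0.004 fully down; same spring as the tare key.
- left_power (a joint): Travel of the small round power key (18 mm diameter) of scale_left, in the same row at scale y=+75 (its left-hand end), m: 0 up, 0.004 fully down; same spring as the tare key.
- scale_right: White scale, -y (the robot's right) half, fixed; its twin is on the other half. 280 (x) x 210 (y); origin under its centre, x to its back, y to the operator's left. Panel faces the robot: rises 18 deg from x=-140 (27 high) to x=-48 (57 high); dark display above, row of three grey keys below (x=-114): tare y=-55, unit y=+35, power y=+75. Behind it the platform, 74 high.
- right_platform: Steel weighing platform of scale_right, 186 x 206 x 6; origin at the centre of its underside, 68 mm above the counter, 47 mm behind the scale's centre; its top is 74 mm above the counter.
- right_tare_top (a point): Top centre of scale_right's tare key: bar 44 wide (y) x 20, about 41 above the counter, right-hand end of the row seen from the robot. 6 proud of the panel, it goes 4 in along the panel's normal on a spring (1 N at first, 4 N fully down) and springs back. Site z = panel's outward normal, 18 deg off vertical towards the robot; its y along the key's length; moves with the key.
- right_tare (a joint): Travel of that tare key, m: 0 up, 0.004 fully down.
- right_unit (a joint): Travel of the small round unit key (18 mm diameter) of scale_right, in the same row at scale y=+35, m: 0 up, 0.004 fully down; same spring as the tare key.
- right_power (a joint): Travel of the small round power key (18 mm diameter) of scale_right, in the same row at scale y=+75 (its left-hand end), m: 0 up, 0.004 fully down; same spring as the tare key.
- bowl_empty: Shallow round stainless steel bowl, 160 mm across the rim, 45 high, loose on the platform of one of the two scales (either one); origin at the centre of its underside. Rim 119 mm above the counter; its nearest edge is about 70 mm behind the centre of the row of keys. This one is empty.
- bowl_rolls: Shallow round stainless steel bowl, 160 mm across the rim, 45 high, loose on the platform of one of the two scales (either one); origin at the centre of its underside. Rim 119 mm above the counter; its nearest edge is about 70 mm behind the centre of the row of keys. This one holds two small bread rolls.
- roll_1: Small brown bread roll, 52 across, 34 high, lying in bowl_rolls; origin at the centre of its underside.
- roll_2: The other roll, alike.
- tumbler: Clear glass tumbler, 72 across the rim, 92 high, loose, standing between the two scales; origin under its centre.
- shaker: Steel salt shaker, 42 across, 81 high, loose, standing between the two scales nearer to the robot; origin under its centre.
- caddy: White ceramic sachet holder, 75 x 105 x 45 (sachets up to 70), loose, on the right side; origin under its centre.
- juicer: Steel citrus juicer, a dish 136 across with a ribbed cone 59 high in it, loose, on the right side; origin under its centre.
- spoon: Steel serving spoon 220 long lying along its x, loose, in front of the right scale, crosswise; origin under its centre.
- carafe: Empty clear glass carafe, 76 across, 180 high, loose, standing on a fixed steel serving tray (430 x 300, 6 thick, with a plate of croissants to 70 high) at the far left; origin under its centre.
Not all that is in view belongs to the job. What is shaped like the carafe but red is not meant.

How it is judged:
On the way, in this order (a step that is already met when the one before it is completed fails the run):
1. the tare key of the scale that carries the empty bowl is pressed down (at least 2.6 of its 4 mm) by the fingers (((horizontal distance between bowl_empty and left_platform below 0.06 m and value of joint left_tare above 0.0026 m) or (horizontal distance between bowl_empty and right_platform below 0.06 m and value of joint right_tare above 0.0026 m)) and (contact force between the fingers and scale_left above 0.5 N or contact force between the fingers and scale_right above 0.5 N)), for 0.1 s.
2. the key is let up again and the fingers are off the scales (value of joint each of left_tare, left_unit, left_power, right_tare, right_unit, right_power below 0.0008 m and contact force between the fingers and scale_left below 0.2 N and contact force between the fingers and scale_right below 0.2 N), for 0.2 s.
At the end, for the whole second after the job is handed in: All six keys are up (under 0.8 mm); each bowl stands level on its own platform within 8 mm of where it started; the rolls and everything else on the counter are upright, at rest and within 15 mm of where they started (value of joint each of left_tare, left_unit, left_power, right_tare, right_unit, right_power below 0.0008 m and ((horizontal distance between bowl_empty and left_platform below 0.06 m and horizontal distance between bowl_rolls and right_platform below 0.06 m) or (horizontal distance between bowl_empty and right_platform below 0.06 m and horizontal distance between bowl_rolls and left_platform below 0.06 m)) and distance of each of bowl_empty, bowl_rolls from where it was at the start of the episode below 0.008 m and distance of each of roll_1, roll_2, tumbler, shaker, caddy, juicer, spoon, carafe from where it was at the start of the episode below 0.015 m and angle between each of bowl_empty, bowl_rolls, tumbler, shaker, carafe's own z axis and vertical below 0.1 rad and linear speed of each of bowl_empty, bowl_rolls, tumbler, shaker, caddy, juicer, spoon, carafe below 0.02 m/s); the robot touches nothing.
It fails at once if another key is pressed (1.5 mm or more): any power or unit key, or the tare key of the scale with the rolls (value of joint any of left_unit, left_power, right_unit, right_power above 0.0015 m or (horizontal distance between bowl_rolls and left_platform below 0.06 m and value of joint left_tare above 0.0015 m) or (horizontal distance between bowl_rolls and right_platform below 0.06 m and value of joint right_tare above 0.0015 m)).
It fails at once if a scale is pressed with more than 30 N (contact force between any of the fingers, the arm and scale_left above 30 N or contact force between any of the fingers, the arm and scale_right above 30 N).
It fails at once if a bowl, a roll or a weighing platform is touched (more than 1 N) (contact force between any of the fingers, the arm and bowl_empty above 1 N or contact force between any of the fingers, the arm and bowl_rolls above 1 N or contact force between any of the fingers, the arm and roll_1 above 1 N or contact force between any of the fingers, the arm and roll_2 above 1 N or contact force between any of the fingers, the arm and left_platform above 1 N or contact force between any of the fingers, the arm and right_platform above 1 N).
It fails at once if a bowl is shifted, lifted or carried (more than 8 mm) (distance of any of bowl_empty, bowl_rolls from where it was at the start of the episode above 0.008 m).
It fails at once if a roll or another loose thing on the counter is shifted, lifted or carried (more than 15 mm) (distance of any of roll_1, roll_2, tumbler, shaker, caddy, juicer, spoon, carafe from where it was at the start of the episode above 0.015 m).
It also fails if it takes over 32 s, if anything falls off the work surface, if the arm or the gripper's body presses on something with over 40 N, if the wrist force passes 120 N, or if a joint passes its speed limit or range.

## Working session

There is one attempt and no reset: what is moved stays moved. The work goes in short steps, Python scripts to look and compute and a tool call to move; the robot and the scene stay as the last step left them, time stands still between calls to the robot, and variables do not carry over. Pictures are saved under pics/ and viewed, and the job is handed in when it is done.

Besides the shell and the picture viewer there is one more tool, called after "Call:" by a JSON object that holds its "op" and its "data". move_arm: Moves the arm, as the interface text tells. Its arguments: {"type":"object","properties":{"moves":{"type":"string"},"newtons":{"type":"number"}},"required":["moves"]}

```bash
mkdir -p pics
python3 - <<'E'
from bench import get_state, optics
import cv2,numpy as np
s=get_state();print({k:np.round(v,3) for k,v in s.items()})
for n in ["scene","top","wrist"]:
    c=optics.capture(n);cv2.imwrite(f"pics/{n}0.png",c["image"][:,:,::-1]);np.savez(f"{n}0.npz",**c)
    print(n,c["fx"],c["cx"],c["cy"],c["dist_coeffs"],np.round(-np.array(c["R"]).T@c["t"],3),np.round(c["R"],3).tolist())
E
```

```text
{'time': np.float64(0.0), 'joint_pos': array([-1.282,  0.259,  0.021,  1.334,  0.   ,  1.418]), 'dq': array([ 0.   , -0.001, -0.   ,  0.001, -0.001, -0.001]), 'tau': array([-0.0000e+00, -5.5565e+01,  3.4453e+01,  1.4000e-02, -0.0000e+00,
       -0.0000e+00]), 'tool_pos': array([ 0.235, -0.497,  0.231]), 'tcp_rot': array([ 0.976,  0.219, -0.   , -0.001]), 'contact_force': array([ 0.272, -0.089, -0.404]), 'moment': array([ 0.028,  0.011, -0.001]), 'grip_width': np.float64(1.004)}
scene 382.03826331251634 257.5242779431265 192.6605883930079 [0.04017421 0.         0.         0.         0.        ] [ 1.151 -0.128  1.263] [[0.204, 0.979, -0.005], [0.857, -0.181, -0.483], [-0.474, 0.094, -0.876]]
top 392.4134231210823 255.76354586955685 192.1245769489068 [-0.06051793  0.          0.          0.          0.        ] [0.196 0.022 1.638] [[-0.002, -1.0, 0.011], [-0.983, 0.0, -0.183], [0.183, -0.011, -0.983]]
wrist 339.57855792752423 258.9465157276146 198.69483625273347 [0.00374256 0.         0.         0.         0.        ] [ 0.311 -0.461  0.373] [[0.427, -0.904, 0.0], [-0.857, -0.405, 0.319], [-0.288, -0.137, -0.948]]
```

View pics/scene0.png

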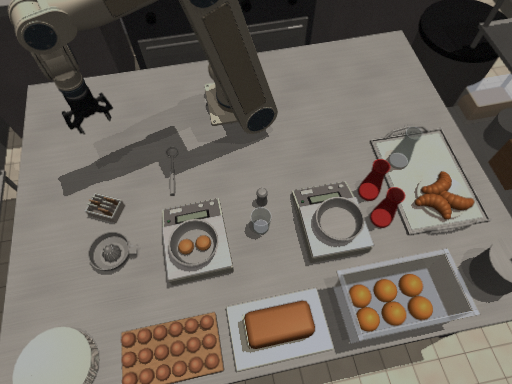

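View pics/top0.png

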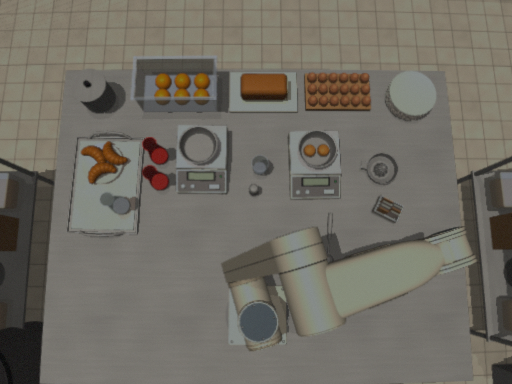

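View pics/wrist0.png

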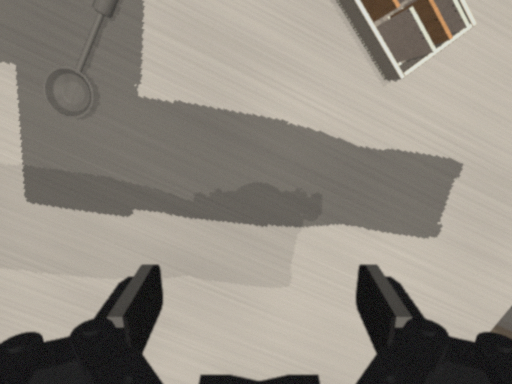

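The empty bowl is on the left (+y) scale: top image about (200,145), scene about (340,220). The rolls are on the right scale: top (317,150). Next I'll zoom in on both panels.

Run:
```python
import cv2,numpy as np
a=cv2.imread("pics/top0.png")[115:205,165:350];cv2.imwrite("pics/c1.png",cv2.resize(a,None,fx=4.3,fy=4.3,interpolation=cv2.INTER_CUBIC))
a=cv2.imread("pics/scene0.png")[170:270,285:385];cv2.imwrite("pics/c2.png",cv2.resize(a,None,fx=6,fy=6,interpolation=cv2.INTER_CUBIC))
```

```text
(no output)
```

View pics/c1.png

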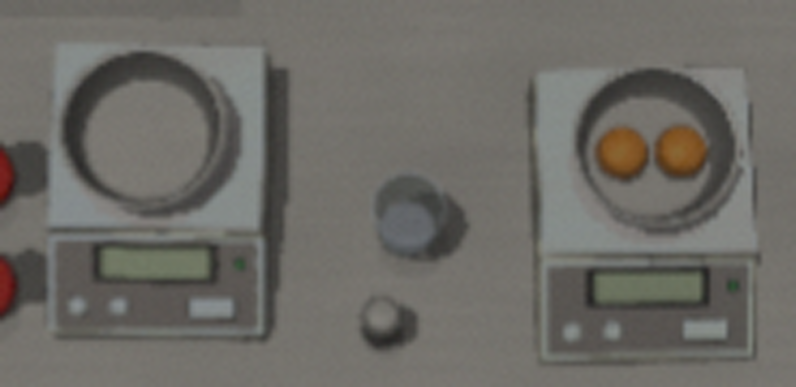

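View pics/c2.png

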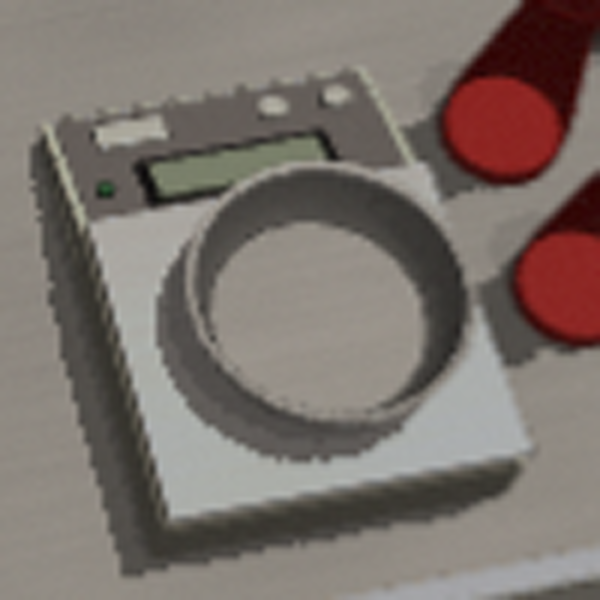

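Candidates (top-image pixels): left tare, the wide bar, about (214,187). Left unit and power, round, about (192,186) and (183,186). Right tare about (329,191). Right unit and power about (307,192) and (298,192). The two green LEDs are not keys. I choose the wide bar on the left scale, which carries the empty bowl. Next I'll measure it in both views.

```bash
cat > h.py <<'E'
import cv2,numpy as np
def ray(c,uv):
    K=np.array([[c["fx"],0,c["cx"]],[0,c["fy"],c["cy"]],[0,0,1.]])
    n=cv2.undistortPoints(np.array([[uv]],float),K,np.array(c["dist_coeffs"],float))[0,0]
    R=np.array(c["R"]);o=-R.T@np.array(c["t"]);return o,R.T@np.array([n[0],n[1],1])
def onz(c,uv,z):
    o,d=ray(c,uv);return o+d*(z-o[2])/d[2]
def blobs(c,roi,thr,amin=4):
    x0,y0,x1,y1=roi;g=c["image"][y0:y1,x0:x1].min(2)
    n,l,st,ce=cv2.connectedComponentsWithStats((g>thr).astype(np.uint8))
    return [(ce[i]+[x0,y0],st[i]) for i in range(1,n) if st[i][4]>=amin]
E
python3 - <<'E'
from h import *
t=dict(np.load("top0.npz"));s=dict(np.load("scene0.npz"))
def cen(c,u,v,rx,ry):
    g=c["image"][v-ry:v+ry+1,u-rx:u+rx+1].min(2).astype(float)
    w=np.clip(g-np.percentile(g,35)-8,0,None)
    yy,xx=np.mgrid[v-ry:v+ry+1,u-rx:u+rx+1];return [(w*xx).sum()/w.sum(),(w*yy).sum()/w.sum()]
for nm,c,L in [("top",t,[("tare",214,187,7,4),("unit",192,186,4,4),("power",183,186,4,4)]),("scene",s,[("tare",307,192,8,5),("unit",331,187,4,3),("power",341,186,4,3)])]:
    for k,*a in L:
        p=cen(c,*a);print(nm,k,np.round(p,1),np.round(onz(c,p,.041),4))
# shaker top, tumbler, carafes red
print("shaker",onz(t,(253.5,189),.08),"tumbler",onz(t,(260,163),.09),"red",onz(t,(160,181),.18))
E
```

```text
top tare [213.6 186.6] [0.5165 0.1786 0.041 ]
top unit [192.  185.6] [0.5207 0.2686 0.041 ]
top power [182.4 185.6] [0.5209 0.3085 0.041 ]
scene tare [305.8 190.6] [0.5178 0.1778 0.041 ]
scene unit [329.8 186.7] [0.52   0.2681 0.041 ]
scene power [340.8 185.2] [0.5222 0.3094 0.041 ]
shaker [0.4988777 0.0134703 0.08     ] tumbler [ 0.60476606 -0.01306604  0.09      ] red [0.51056382 0.36966396 0.18      ]
```

Call:
{"op": "move_arm", "data": {"moves": "0.5 0.75 0 0 0 1 1; 0.5 0.75 0 0 0 1 1; 0.5 0.75 0 0 0 1 1; 0.5 0.75 0 0 0 1 1; 0.5 0.75 0 0 0 1 1; 0.5 0.75 0 0 0 1 1; 0.5 0.75 0 0 0 1 1; 0.5 0.75 0 0 0 1 1; 0.5 0.75 0 0 0 1 1; 0.5 0.75 0 0 0 1 1", "newtons": 20}}

```text
time: 1.4
tool_pos: [0.3855, -0.2713, 0.2311]
tcp_rot: [0.791, 0.612, 0.0, -0.0]
contact_force: [0.5, -0.5, 0.0]
grip_width: -0.001
```

Call:
{"op": "move_arm", "data": {"moves": "0.3 0.75 0 0 0 1 1; 0.3 0.75 0 0 0 1 1; 0.3 0.75 0 0 0 1 1; 0.3 0.75 0 0 0 1 1; 0.3 0.75 0 0 0 1 1; 0.3 0.75 0 0 0 1 1; 0.3 0.75 0 0 0 1 1; 0.3 0.75 0 0 0 1 1; 0.3 0.75 0 0 0 1 1; 0.3 0.75 0 0 0 1 1"}}

```text
time: 2.65
tool_pos: [0.4753, -0.0464, 0.2311]
tcp_rot: [0.458, 0.889, -0.0, -0.0]
contact_force: [0.1, 0.6, 0.5]
grip_width: -0.004
```

Call:
{"op": "move_arm", "data": {"moves": "0 0.75 0 0 0 1 1; 0 0.75 0 0 0 1 1; 0 0.75 0 0 0 1 1; 0 0.75 0 0 0 1 1; 0 0.75 0 0 0 1 1; 0 0.75 0 0 0 1 1; 0 0.75 0 0 0 1 1; 0 0.75 0 0 0 1 1; 0 0.75 0 0 0 1 1; 0 0.75 0 0 0 1 1"}}

```text
time: 3.9
tool_pos: [0.475, 0.1785, 0.2311]
tcp_rot: [0.039, 0.999, -0.0, -0.0]
contact_force: [0.2, -0.3, -0.4]
grip_width: 0.004
```

Call:
{"op": "move_arm", "data": {"moves": "0 0 0 0 0 0.5 1; 0 0 0 0 -0.6 0 1; 0 0 0 0 -0.6 0 1; 0 0 0 0 -0.6 0 1; 0 0 0 0 -0.6 0 1; 0 0 0 0 -0.6 0 1; 0 0 0 0 -0.6 0 1; 0 0 0 0 0 0 1; 0 0 0 0 0 0 1; 0 0 0 0 0 0 1"}}

```text
time: 5.15
tool_pos: [0.4755, 0.1778, 0.2312]
tcp_rot: [0.019, 0.988, 0.003, 0.156]
contact_force: [1.0, -0.3, 0.3]
grip_width: 0.003
```

Run:
```python
from bench import get_state, optics
import cv2,numpy as np
from scipy.spatial.transform import Rotation as R
s=get_state();print(s["time"],s["tool_pos"],s["joint_pos"],s["contact_force"]);print(R.from_quat(s["tcp_rot"]).as_matrix().round(3))
c=optics.capture("wrist");cv2.imwrite("pics/w1.png",c["image"][:,:,::-1]);np.savez("w1.npz",**c)
print(-np.array(c["R"]).T@c["t"])
```

```text
5.15 [0.47553812 0.17778927 0.23120547] [ 0.2344328  -0.00200351 -0.33803625  0.92947725 -0.07178652  0.2617754 ] [ 1.00451189 -0.26622358  0.27212927]
[[-0.951  0.037  0.308]
 [ 0.038  0.999 -0.   ]
 [-0.308  0.012 -0.951]]
[0.35470299 0.18155677 0.34167318]
```

View pics/w1.png

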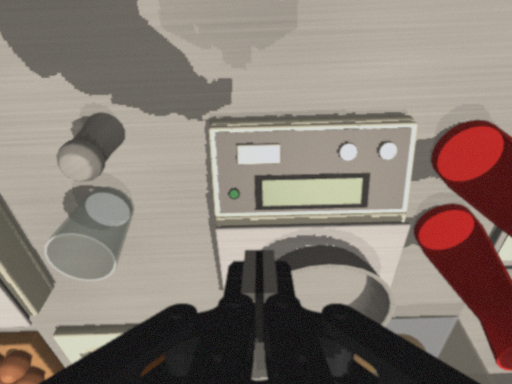

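The wrist view shows the wide tare key at about (259,154), the round keys at (348,152) and (388,151), and the fingertips at about (259,255). I'll refine the key position from this view.

Run:
```python
from h import *
c=dict(np.load("w1.npz"))
for p,st in blobs(c,(222,134,410,172),185,40): print(p.round(1),st, onz(c,p,.041).round(4), c["z_map"][int(p[1]),int(p[0])])
o,d=ray(c,(259,154));z=c["z_map"][154,259];print(o+d*z)
```

```text
[388.2 150.8] [158   9  17  17 212] [0.524 0.308 0.041] 0.34114975
[258.4 154.2] [ 16  11  42  19 727] [0.5223 0.1778 0.041 ] 0.34162012
[348.3 151.8] [118  10  17  17 213] [0.5235 0.2681 0.041 ] 0.3408585
[408.4 163. ] [185  16   3  22  40] [0.5392 0.3315 0.041 ] 0.35035133
[0.5220484  0.17847996 0.04106806]
```

Call:
{"op": "move_arm", "data": {"moves": "0.15 0 -0.7 0 0 0 1; 0.15 0 -0.7 0 0 0 1; 0.15 0 -0.7 0 0 0 1; 0.15 0 -0.7 0 0 0 1; 0.15 0 -0.7 0 0 0 1; 0.15 0 -0.7 0 0 0 1; 0.15 0 -0.6 0 0 0 1; 0.15 0 -0.6 0 0 0 1; 0 0 0 0 0 0 1; 0 0 0 0 0 0 1"}}

```text
time: 6.45
tool_pos: [0.5114, 0.1778, 0.0697]
tcp_rot: [0.019, 0.988, 0.003, 0.156]
contact_force: [0.4, 0.3, 0.5]
grip_width: 0.002
```

Run:
```python
from bench import get_state, optics
from h import *
s=get_state();print(s["time"],s["tool_pos"],s["contact_force"])
c=optics.capture("wrist");cv2.imwrite("pics/w2.png",c["image"][:,:,::-1]);np.savez("w2.npz",**c)
c2=optics.capture("scene");cv2.imwrite("pics/s2.png",cv2.resize(c2["image"][150:250,270:400,::-1],None,fx=6,fy=6))
```

```text
6.45 [0.51143165 0.17781185 0.06971247] [0.39793756 0.32442387 0.46490973]
```

View pics/w2.png

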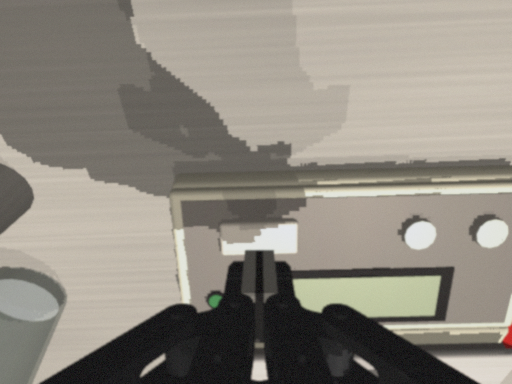

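View pics/s2.png

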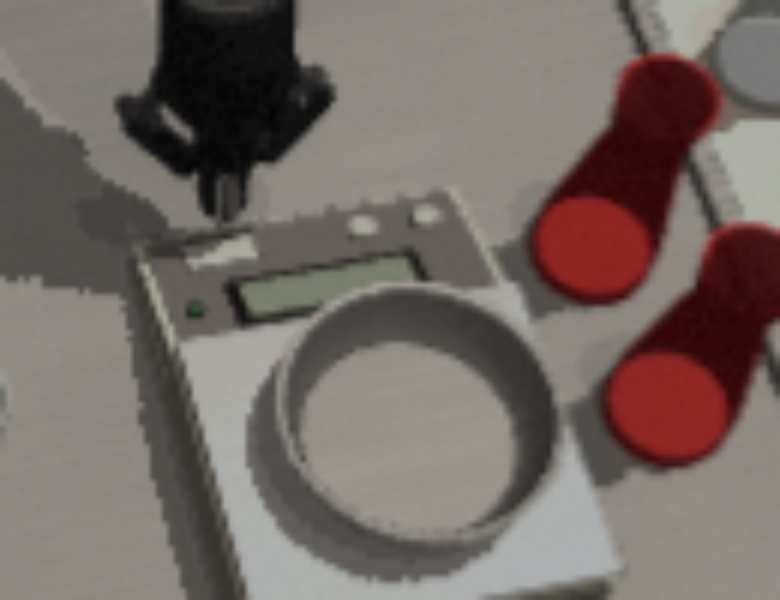

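Run:
```python
from h import *
c=dict(np.load("w2.npz"))
for uv in [(259,238),(222,238),(297,238),(222,223),(222,254)]: print(uv,onz(c,uv,.041).round(4))
print(c["R"]@np.array([.5207,.178,.041])+c["t"])
```

```text
(259, 238) [0.5213 0.1782 0.041 ]
(222, 238) [0.5203 0.1576 0.041 ]
(297, 238) [0.5223 0.1995 0.041 ]
(222, 223) [0.5094 0.1587 0.041 ]
(222, 254) [0.5329 0.1563 0.041 ]
[-0.00021006  0.02147301  0.18931375]
```

Call:
{"op": "move_arm", "data": {"moves": "0.05 0 -0.15 0 0 0 1; 0.05 0 -0.15 0 0 0 1; 0.05 0 -0.15 0 0 0 1; 0.05 0 -0.15 0 0 0 1; 0.05 0 -0.15 0 0 0 1; 0.02 0 -0.06 0 0 0 1; 0.02 0 -0.05 0 0 0 1; 0 0 0 0 0 0 1; 0 0 0 0 0 0 1; 0 0 0 0 0 0 1"}}

```text
time: 7.8
tool_pos: [0.5199, 0.1778, 0.0436]
tcp_rot: [0.019, 0.987, 0.003, 0.157]
contact_force: [-0.6, -0.3, -0.4]
grip_width: -0.002
```

Call:
{"op": "move_arm", "data": {"moves": "0.005 0 -0.016 0 0 0 1; 0.005 0 -0.016 0 0 0 1; 0.005 0 -0.016 0 0 0 1; 0.005 0 -0.016 0 0 0 1; 0.005 0 -0.016 0 0 0 1; 0.005 0 -0.016 0 0 0 1; 0.005 0 -0.016 0 0 0 1; 0.005 0 -0.016 0 0 0 1; 0 0 0 0 0 0 1; 0 0 0 0 0 0 1"}}

```text
time: 9.05
tool_pos: [0.5211, 0.1778, 0.0397]
tcp_rot: [0.019, 0.988, 0.003, 0.156]
contact_force: [-0.9, -1.0, 1.8]
grip_width: 0.003
```

Call:
{"op": "move_arm", "data": {"moves": "0.005 0 -0.016 0 0 0 1; 0.005 0 -0.016 0 0 0 1; 0.005 0 -0.016 0 0 0 1; 0.005 0 -0.016 0 0 0 1; 0 0 0 0 0 0 1; 0 0 0 0 0 0 1; 0 0 0 0 0 0 1; 0 0 0 0 0 0 1; 0 0 0 0 0 0 1; 0 0 0 0 0 0 1"}}

```text
time: 10.3
tool_pos: [0.5217, 0.1778, 0.0377]
tcp_rot: [0.019, 0.988, 0.003, 0.156]
contact_force: [-0.8, -0.8, 4.1]
grip_width: -0.002
```

Run:
```python
from bench import get_state
s=get_state();print(s["tool_pos"],s["contact_force"])
```

```text
[0.52167658 0.17781621 0.03773546] [-0.75616826 -0.80889514  4.05879071]
```

Call:
{"op": "move_arm", "data": {"moves": "0.005 0 -0.012 0 0 0 1; 0.005 0 -0.012 0 0 0 1; 0 0 0 0 0 0 1; 0 0 0 0 0 0 1; 0 0 0 0 0 0 1; 0 0 0 0 0 0 1; 0 0 0 0 0 0 1; 0 0 0 0 0 0 1; 0 0 0 0 0 0 1; 0 0 0 0 0 0 1"}}

```text
time: 11.55
tool_pos: [0.5219, 0.1778, 0.0373]
tcp_rot: [0.019, 0.987, 0.003, 0.157]
contact_force: [-4.3, -1.1, 8.0]
grip_width: -0.001
```

The tool moved less than commanded and the force rose past 4 N, so the key is at its stop. I'll withdraw along the panel normal.

Call:
{"op": "move_arm", "data": {"moves": "-0.01 0 0.03 0 0 0 1; -0.02 0 0.06 0 0 0 1; -0.03 0 0.1 0 0 0 1; -0.1 0 0.3 0 0 0 1; -0.15 0 0.45 0 0 0 1; -0.2 0 0.6 0 0 0 1; -0.2 0 0.6 0 0 0 1; -0.2 0 0.6 0 0 0 1; -0.2 0 0.6 0 0 0 1; 0 0 0 0 0 0 1"}}

```text
time: 12.8
tool_pos: [0.489, 0.1781, 0.1393]
tcp_rot: [0.019, 0.987, 0.003, 0.158]
contact_force: [0.6, 0.6, 1.4]
grip_width: 0.001
```

Call:
{"op": "move_arm", "data": {"moves": "-0.4 0 0.6 0 0 0 1; -0.4 0 0.6 0 0 0 1; -0.4 0 0.4 0 0 0 1; 0 0 0 0 0 0 1; 0 0 0 0 0 0 1; 0 0 0 0 0 0 1; 0 0 0 0 0 0 1; 0 0 0 0 0 0 1; 0 0 0 0 0 0 1; 0 0 0 0 0 0 1"}}

```text
time: 14.05
tool_pos: [0.4527, 0.1778, 0.1852]
tcp_rot: [0.019, 0.988, 0.003, 0.156]
contact_force: [-0.9, -0.3, -0.7]
grip_width: 0.003
```

Run:
```python
from bench import get_state, optics
from h import *
s=get_state();print(s["time"],s["tool_pos"],s["contact_force"],abs(s["dq"]).max())
c=optics.capture("wrist");cv2.imwrite("pics/w3.png",c["image"][:,:,::-1])
for p,st in blobs(c,(150,60,512,230),185,40): print(p.round(1),st[4], onz(c,p,.041).round(4))
for n in ("scene","top"):
    a=np.load(n+"0.npz")["image"].astype(int);b=optics.capture(n)["image"];cv2.imwrite(f"pics/{n}3.png",b[:,:,::-1])
```

```text
14.05 [0.45267622 0.17779236 0.18517756] [-0.86022614 -0.30433827 -0.72797649] 0.0019178438434517449
[324.  184.4] 1073 [0.5076 0.2368 0.041 ]
[356.3 197.3] 238 [0.5235 0.2681 0.041 ]
[399.1 196.3] 233 [0.5241 0.308  0.041 ]
[260.1 199.7] 796 [0.5222 0.1782 0.041 ]
```

View pics/w3.png

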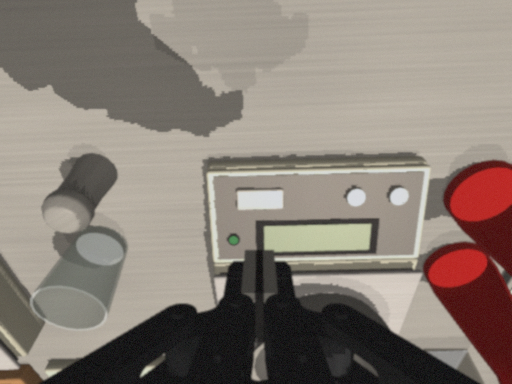

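View pics/scene3.png

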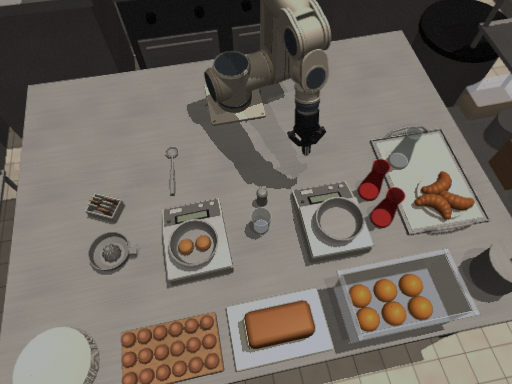

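The pictures show the tare key at (260,200) in the wrist view, back up at its original position. Both bowls and everything else in the scene view are where they were, and the arm is clear. Handing in.

```bash
python3 -c "
from bench import ctrl
print(ctrl.finish_job())"
```

```text
the job is handed in; nothing more can be done
None
```

I pressed the tare key of the left scale, the one with the empty bowl, using the shut fingertips along the panel normal. The force climbed from about 2 N to 4 N, and then to about 9 N at the key's end stop, so the key was fully down. I then let it up, withdrew clear and handed the job in at about 14 s. No verdict was reported.

- **Key and contact:** The last wrist picture placed the tare key at (0.522, 0.178), its position before the press. The force reading was back to noise (about 1 N), and the arm was still. I could not read the key joints directly, so "up" rests on the picture and the force.
- **Other objects:** Comparing the scene pictures from before and after by eye, both bowls, the rolls and the loose items looked unmoved. I did not measure each one.
- **Disagreement:** The views differed by about 5 mm in the key's x: 0.5165 from the top camera, 0.518 from the scene camera and 0.522 from the wrist camera. I went with the wrist view.

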